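# Nest the sampling beakers with their handles fanned

### The job

Put the steel sampling beakers away as one nest: leave the extra-large one where it is on its mat and set the large, medium and small ones upright inside one another in it, each lowered gently until it sits flat on the floor of the one below. Fan the handles out like a hand of cards, each turned about 40 degrees further than the handle beneath it and all the same way round, towards the side of the extra-large handle that has no wash bottle. Do not shift or knock over the bottle, jar, stopper, cap or meter.

Things in the scene. Friction and masses are not known exactly. Their poses are not given: they have to be found in the camera images.
- beaker_xl_mid (a point): extra-large steel beaker: open cylinder 124 mm across, 60 mm tall, wall 2.5, floor 4 thick, about 340 g, standing on a black rubber mat 5 mm thick. Point: on its axis, 30 mm above the underside; z up, x along the handle. One level straight handle, 10 wide x 12 high, reaches 150 mm from the axis, centre line 54 mm above the underside (top level with the rim)
- beaker_xl_tip (a point): the free end of the extra-large beaker's handle, on its centre line, 150 mm from the axis
- beaker_l_mid (a point): large steel beaker: open cylinder 100 mm across, 72 mm tall, wall 2.5, floor 4 thick, about 220 g, loose on the bench. Point: on its axis, 36 mm above the underside; z up, x along the handle. One level straight handle, 10 wide x 12 high, reaches 145 mm from the axis, centre line 66 mm above the underside (top level with the rim)
- beaker_l_grip (a point): the point to grip on the large beaker's handle: on its centre line, 95 mm from the beaker's axis, 66 mm above its underside; x points outward along the handle
- beaker_l_tip (a point): the free end of the large beaker's handle, on its centre line, 145 mm from the axis
- beaker_m_mid (a point): medium steel beaker: open cylinder 77 mm across, 84 mm tall, wall 2.5, floor 4 thick, about 160 g, loose on the bench. Point: on its axis, 42 mm above the underside; z up, x along the handle. One level straight handle, 10 wide x 12 high, reaches 140 mm from the axis, centre line 78 mm above the underside (top level with the rim)
- beaker_m_grip (a point): the point to grip on the medium beaker's handle: on its centre line, 95 mm from the beaker's axis, 78 mm above its underside; x points outward along the handle
- beaker_m_tip (a point): the free end of the medium beaker's handle, on its centre line, 140 mm from the axis
- beaker_s_mid (a point): small steel beaker: open cylinder 54 mm across, 96 mm tall, wall 2.5, floor 4 thick, about 110 g, loose on the bench. Point: on its axis, 48 mm above the underside; z up, x along the handle. One level straight handle, 10 wide x 12 high, reaches 135 mm from the axis, centre line 90 mm above the underside (top level with the rim)
- beaker_s_grip (a point): the point to grip on the small beaker's handle: on its centre line, 95 mm from the beaker's axis, 90 mm above its underside; x points outward along the handle
- beaker_s_tip (a point): the free end of the small beaker's handle, on its centre line, 135 mm from the axis
- washbottle_mid (a point): a small loose wash bottle, 56 mm across and 160 mm tall with a bent spout, standing 150 to 175 mm from the extra-large beaker's axis on one side or the other of its handle; the point is on its axis 60 mm above the bench
- stopper: a low white stopper, 38 mm across, 22 mm tall, loose, on the other side of the extra-large beaker's handle; origin at its underside. Handles of nested beakers pass well above it
- cap: a low white screw cap, 40 mm across, 18 mm tall, loose on the bench; origin at its underside
- jar: an amber jar, 52 mm across, 70 mm tall, loose; origin at its underside
- meter: a grey hand-held meter lying flat, 55 x 110 x 26 mm, loose; origin at its underside
Mind the look-alikes: they are no part of the job. Leave any pink or yellow look-alike of the part that bears beaker_m_mid alone.

How it is judged:
By the outcome, as a careful person would: the job done as asked, in the order asked, and still so for the second after the job is handed in, with the robot touching nothing.
It also fails if it takes over 72 s, if anything falls off the work surface, if the arm or the gripper's body presses on something with over 40 N, if the wrist force passes 120 N, or if a joint passes its speed limit or range.

### The arm

A 6-joint arm with a two-finger parallel gripper is mounted at the origin on the work surface. World frame = base frame: x ahead of the robot, y to its left, z up, the work surface at z = 0. Lengths are in m, angles in rad, forces in N, time in s.
With the tool pointing down it reaches from about 0.35 to 0.975 m from the base axis. Payload 4.9 kg.
Tool frame: the origin (TCP) lies at the very end of the fingers, on their centre line; the grasp point (between the pads) lies 19 mm behind it; z points along the fingers, y is the line along which they close (so a half turn about z gives the same grasp; the last joint's range is limited). The gripper opens to 85 mm and grips with 20 to 120 N. Pads are 22 mm wide; open, the fingers measure 114 mm over their backs; the gripper's body (76 mm by 85 mm) begins 54 mm behind the grasp point. The pads swing forward as they close: fully open they stand 13 mm farther back than shut.
Start: joints at [-1.411, 0.053, 1.613, -0, 1.476, -0.119], TCP at [0.172, -0.601, 0.231] pointing down, gripper open.
Joint ranges: [-3.01, 3.01], [-1.01, 2.22], [0.06, 2.58], [-1.02, 4.17], [0.09, 2.62], [-3.14, 3.14]. Speed limits (rad/s): [2.57, 2.57, 3.14, 3.14, 3.14, 3.14].

### API

Orientations are given as a rotation vector (axis times angle).
In Python, from station import ctrl, imaging gives the robot as it stands.
- The arm moves only by the tool play_rows, never from a script. Its argument "series" is a list of rows, each a list of 3 entries, a list of its own where there are three numbers: the opening, from 0 (shut) to 1 (fully open), then the shift along the tool's x, y, z each as a share of 0.05 m, from -1 to 1, then the turn, a rotation vector about the tool's x, y, z each as a share of 8 degrees, from -1 to 1. In form: [[grip, [dx, dy, dz], [ax, ay, az]], ...]. A call has 1 to 8 rows; each row shifts and turns the commanded pose from where the row before left it, along the tool's axes as they then stand; what a row does not reach is not made up. A row lasts 1/8 s, in which the tool goes at most 62.5 mm and 10.7 degrees, less where a joint would pass 70% of its speed; a pose out of reach is approached as far as the arm can. A call with a number of a shift or a turn outside -1 to 1 is refused whole. A call with a gripper value outside its range is refused whole. The fingers move at their own pace and stop on an object; "force" is the grip in N (left out, the last holds). Time passes only in rows, so rows that do not move let the fingers close. It gives the time, the measured TCP pose, the force, the opening and the grip force at its end, in the units of the state.
- ctrl.get_obs(): the state, without advancing time (a new reading comes with each control period).
- imaging.get_image(name): name is "scene" or "top" or "wrist"; returns a dict with "color" (480x640x3 uint8, blue, green, red), "fx", "fy", "cx", "cy" (pixels), "extrinsics" (4x4, takes a point from world to camera coordinates); the wrist camera has in their place "hand_eye" (4x4, takes a point from camera to tool coordinates, whose origin is the TCP and whose axes are the flange's). Camera axes: x right, y down, z forward; pixel columns grow to the right and rows downward; lengths in m; the calibration is good to about 2 mm. The wrist camera is an equidistant fisheye: a pixel r from the principal point sees the ray r / f radians off the axis. A picture is of the moment at which its call begins: read the wrist's pose just before it. There is no depth.
- ctrl.finish_job(): hands the job in; it is judged then, once.
The state is a dict: "t": time; "q": joint angles; "dq": joint speeds; "effort": joint torques, N m; "tool_pos": TCP position; "tool_rot": TCP orientation; "contact_force": force on the tool from outside, world axes, zero at the start; "wrist_torque": the same for the moment, N m; "opening": finger opening in m; "grip_force": force on a finger pad.
Only numpy, scipy, OpenCV 4.12 (cv2) and the standard library are available. Lean on these libraries where they do the work, as an engineer would, in place of code of your own. Each camera call takes 0.05 s, during which the arm holds its last target. There are 200 camera calls.

## Working session

There is one attempt and no reset: what is moved stays moved. The work goes in short steps, Python scripts to look and compute and a tool call to move; the robot and the scene stay as the last step left them, time stands still between calls to the robot, and variables do not carry over. Pictures are saved under pics/ and viewed, at most 10 in all, crops included, and the job is handed in when it is done.

Besides the shell and the picture viewer there is one more tool, called after "Request:" in YAML: its name, and indented under it one key for each argument. play_rows: Moves the arm, as the interface text tells. Shift numbers are shares of 0.05 m and turn numbers shares of 8 degrees, none past 1 either way. Its arguments: {"type":"object","properties":{"series":{"type":"array"},"force":{"type":"number"}},"required":["series"]}

```bash
ls; mkdir -p pics
python3 - <<'E'
from station import ctrl, imaging
import cv2,numpy as np
o=ctrl.get_obs();print({k:np.round(v,3) for k,v in o.items()})
for n in("scene","top"):
    r=imaging.get_image(n);cv2.imwrite(f"pics/{n}0.png",r["color"]);print(n,r["fx"],r["fy"],r["cx"],r["cy"],np.round(r["extrinsics"],4).tolist())
    np.savez(f"{n}0.npz",**r)
E
```

```text
pics
{'t': np.float64(0.0), 'q': array([-1.411,  0.053,  1.614, -0.   ,  1.476, -0.119]), 'dq': array([-0.   , -0.002, -0.   , -0.001, -0.001,  0.   ]), 'effort': array([ 2.0000e-03, -3.9369e+01, -3.7017e+01, -0.0000e+00,  7.0000e-03,
        0.0000e+00]), 'tool_pos': array([ 0.172, -0.6  ,  0.23 ]), 'tool_rot': array([-3.109, -0.436,  0.   ]), 'contact_force': array([0.57 , 0.588, 0.004]), 'wrist_torque': array([ 0.029,  0.008, -0.025]), 'grip_force': np.float64(0.0), 'opening': np.float64(0.085)}
scene 593.1618010059559 593.1618010059559 318.3793079979178 228.54255472854857 [[-0.7918, 0.6104, -0.0223, 0.3423], [0.3962, 0.4855, -0.7793, -0.1439], [-0.4649, -0.6259, -0.6262, 1.5902], [0.0, 0.0, 0.0, 1.0]]
top 571.7606725179996 571.7606725179996 309.8421771608016 239.44647697867896 [[-0.0104, -0.9999, 0.0075, 0.0569], [-0.9972, 0.0098, -0.0735, 0.4423], [0.0734, -0.0083, -0.9973, 1.6432], [0.0, 0.0, 0.0, 1.0]]
```

View pics/top0.png

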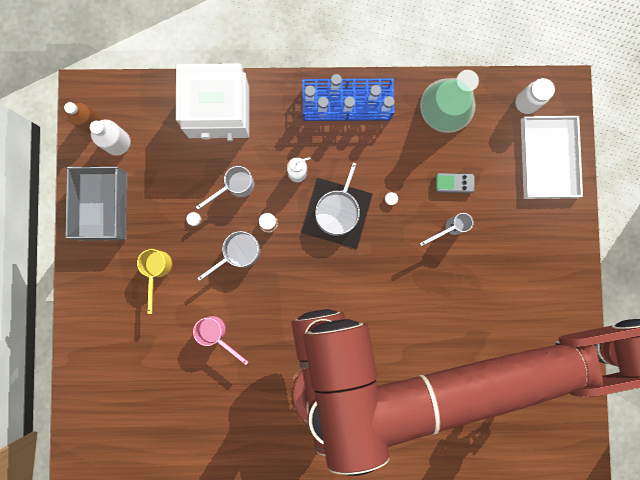

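View pics/scene0.png

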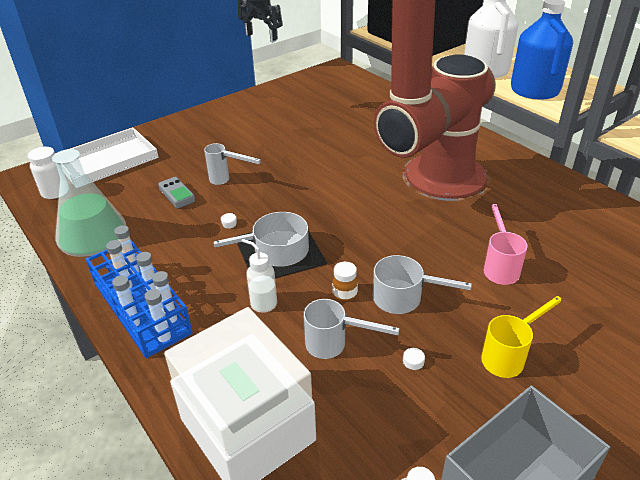

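```bash
cat > h.py <<'E'
import cv2,numpy as np
from scipy.spatial.transform import Rotation as R
def plane(r,px,z,pose=None):
    """pixels -> points on plane z; pose=(pos,rotvec) for the wrist fisheye"""
    px=np.atleast_2d(px).astype(float); u=(px-[r["cx"],r["cy"]])/[r["fx"],r["fy"]]
    if pose is None:
        E=np.linalg.inv(r["extrinsics"]); d=np.c_[u,np.ones(len(u))]
    else:
        T=np.eye(4);T[:3,:3]=R.from_rotvec(pose[1]).as_matrix();T[:3,3]=pose[0];E=T@r["hand_eye"]
        th=np.linalg.norm(u,axis=1,keepdims=True)+1e-9; d=np.c_[u/th*np.sin(th),np.cos(th)]
    d=d@E[:3,:3].T; c=E[:3,3]
    return (c+d*((z-c[2])/d[:,2:]))[:,:2]
def handle(r,seed,z,R0,L,pose=None,sat=60,val=80):
    """component at seed -> axis xy and handle yaw (deg), from the handle strip on plane z"""
    hsv=cv2.cvtColor(r["color"],cv2.COLOR_BGR2HSV)
    m=((hsv[...,1]<sat)&(hsv[...,2]>val)).astype(np.uint8)
    n,lab,st,_=cv2.connectedComponentsWithStats(m)
    ys,xs=np.nonzero(lab==lab[seed[1],seed[0]])
    P=plane(r,np.c_[xs,ys],z,pose); c=np.median(P,0)
    for _ in range(4):
        d=np.linalg.norm(P-c,axis=1); H=P[(d>R0+.015)&(d<L+.02)]
        mu=H.mean(0); v=np.linalg.svd(H-mu,full_matrices=False)[2][0]
        if v@(mu-c)<0: v=-v
        s=(H-mu)@v; c=mu+v*(np.percentile(s,99.5)-L)
    return c,np.degrees(np.arctan2(v[1],v[0])),len(H)
E
python3 - <<'E'
from h import *
r=dict(np.load("top0.npz"))
for n,s,z,R0,L in(("xl",(353,168),.065,.062,.150),("l",(204,275),.072,.05,.145),("m",(204,203),.084,.0385,.14),("s",(428,240),.096,.027,.135)):
    c,a,k=handle(r,s,z,R0,L); print(n,c.round(4),round(a,1),k)
for n,p,z in(("xlrim",(337,213),.065),("lrim",(241,249),.072),("mrim",(239,181),.084),("srim",(463,223),.096),("bottle",(297,163),.16),("jar",(268,222),.07),("stop",(391,199),.022),("cap",(193,219),.018),("meter",(455,183),.026)): print(n,plane(r,p,z).round(3))
E
```

```text
xl [ 0.5151 -0.0255] -19.4 107
l [0.4157 0.2479] 125.8 119
m [0.609  0.2523] 124.4 130
s [ 0.4882 -0.3683] 121.3 161
xlrim [[ 0.513 -0.025]]
lrim [[0.414 0.246]]
mrim [[0.604 0.25 ]]
srim [[ 0.479 -0.372]]
bottle [[0.638 0.086]]
jar [[0.489 0.17 ]]
stop [[ 0.558 -0.185]]
cap [[0.506 0.391]]
meter [[ 0.603 -0.372]]
```

```bash
cat >> h.py <<'E'
def down(yaw):  # tool pointing down, tool x at yaw (deg)
    y=np.radians(yaw); return R.from_matrix([[np.cos(y),np.sin(y),0],[np.sin(y),-np.cos(y),0],[0,0,-1]])
def plan(o,way,step=.046,turn=7.6):
    """print rows through way=[(x,y,z,yaw[,rows])] from pose o=(pos,rotvec); yaw unwrapped, turned the way the numbers run"""
    p=np.array(o[0]);q=R.from_rotvec(o[1]);x=q.as_matrix()[:,0];y0=np.degrees(np.arctan2(x[1],x[0])); out=[]
    P0=p.copy()
    y0+=360*round((way[0][3]-y0)/360)
    for w in way:
        t=np.array(w[:3]); n=w[4] if len(w)>4 else int(max(1,np.ceil(np.linalg.norm(t-P0)/step),np.ceil(abs(w[3]-y0)/turn)))
        for i in range(1,n+1):
            f=i/n; a=(q.inv().apply(P0+(t-P0)*f-p)/.05).round(2); b=(np.degrees((q.inv()*down(y0+(w[3]-y0)*f)).as_rotvec())/8).round(2)
            a=a.clip(-1,1)+0.;b=b.clip(-1,1)+0.
            p=p+q.apply(a*.05); q=q*R.from_rotvec(np.radians(b*8)); out.append([a.tolist(),b.tolist()])
        P0=t;y0=w[3]
    for i in range(0,len(out),8): print(out[i:i+8])
def now():
    from station import ctrl
    o=ctrl.get_obs(); return o["tool_pos"],o["tool_rot"]
E
python3 - <<'E'
from h import *
plan(now(),[(.42,-.4,.24,40),(.46,0,.24,85),(.37,.31,.2,125.8)])
E
```

```text
[[[0.84, -0.36, -0.03], [-0.01, 0.0, -0.43]], [[0.86, -0.3, -0.02], [0.0, 0.0, -0.43]], [[0.87, -0.25, -0.03], [0.0, 0.0, -0.43]], [[0.89, -0.2, -0.03], [0.0, 0.0, -0.43]], [[0.9, -0.15, -0.03], [0.0, 0.0, -0.43]], [[0.91, -0.09, -0.03], [0.0, 0.0, -0.42]], [[0.91, -0.03, -0.02], [0.0, 0.0, -0.43]], [[0.64, -0.63, 0.0], [0.0, 0.0, -0.63]]]
[[[0.69, -0.56, 0.0], [0.0, 0.0, -0.62]], [[0.74, -0.51, 0.0], [0.0, 0.0, -0.63]], [[0.78, -0.44, 0.0], [0.0, 0.0, -0.62]], [[0.81, -0.36, 0.0], [0.0, 0.0, -0.63]], [[0.84, -0.3, 0.0], [0.0, 0.0, -0.62]], [[0.87, -0.22, 0.0], [0.0, 0.0, -0.63]], [[0.88, -0.14, 0.0], [0.0, 0.0, -0.62]], [[0.89, -0.07, 0.0], [0.0, 0.0, -0.63]]]
[[[0.75, -0.29, 0.1], [0.0, 0.0, -0.64]], [[0.78, -0.22, 0.1], [0.0, 0.0, -0.63]], [[0.79, -0.16, 0.1], [0.0, 0.0, -0.64]], [[0.8, -0.08, 0.1], [0.0, 0.0, -0.64]], [[0.81, -0.01, 0.1], [0.0, 0.0, -0.64]], [[0.81, 0.06, 0.1], [0.0, 0.0, -0.63]], [[0.79, 0.13, 0.1], [0.0, 0.0, -0.64]], [[0.78, 0.2, 0.1], [0.0, 0.0, -0.64]]]
```

Request:
play_rows:
  series:
    - [1, [0.84, -0.36, -0.03], [0, 0, -0.43]]
    - [1, [0.86, -0.3, -0.02], [0, 0, -0.43]]
    - [1, [0.87, -0.25, -0.03], [0, 0, -0.43]]
    - [1, [0.89, -0.2, -0.03], [0, 0, -0.43]]
    - [1, [0.9, -0.15, -0.03], [0, 0, -0.43]]
    - [1, [0.91, -0.09, -0.03], [0, 0, -0.42]]
    - [1, [0.91, -0.03, -0.02], [0, 0, -0.43]]
    - [1, [0.64, -0.63, 0], [0, 0, -0.63]]

```text
t: 1.1
tool_pos: [0.426, -0.3548, 0.2402]
tool_rot: [-2.899, -1.208, 0.0]
contact_force: [0.7, -0.7, 0.2]
opening: 0.0855
grip_force: 0.0
```

Request:
play_rows:
  series:
    - [1, [0.69, -0.56, 0], [0, 0, -0.62]]
    - [1, [0.74, -0.51, 0], [0, 0, -0.63]]
    - [1, [0.78, -0.44, 0], [0, 0, -0.62]]
    - [1, [0.81, -0.36, 0], [0, 0, -0.63]]
    - [1, [0.84, -0.3, 0], [0, 0, -0.62]]
    - [1, [0.87, -0.22, 0], [0, 0, -0.63]]
    - [1, [0.88, -0.14, 0], [0, 0, -0.62]]
    - [1, [0.89, -0.07, 0], [0, 0, -0.63]]

```text
t: 2.1
tool_pos: [0.4598, 0.0009, 0.2404]
tool_rot: [-2.313, -2.126, 0.0]
contact_force: [0.1, 0.5, -0.3]
opening: 0.0851
grip_force: 0.0
```

Request:
play_rows:
  series:
    - [1, [0.75, -0.29, 0.1], [0, 0, -0.64]]
    - [1, [0.78, -0.22, 0.1], [0, 0, -0.63]]
    - [1, [0.79, -0.16, 0.1], [0, 0, -0.64]]
    - [1, [0.8, -0.08, 0.1], [0, 0, -0.64]]
    - [1, [0.81, -0.01, 0.1], [0, 0, -0.64]]
    - [1, [0.81, 0.06, 0.1], [0, 0, -0.63]]
    - [1, [0.79, 0.13, 0.1], [0, 0, -0.64]]
    - [1, [0.78, 0.2, 0.1], [0, 0, -0.64]]

```text
t: 3.1
tool_pos: [0.3693, 0.3103, 0.2002]
tool_rot: [-1.426, -2.799, 0.001]
contact_force: [0.3, 0.9, -0.4]
opening: 0.0856
grip_force: 0.0
```

Run:
```python
from h import *
from station import ctrl,imaging
o=ctrl.get_obs();print(o["t"],o["q"].round(2),o["tool_pos"].round(4),o["tool_rot"].round(3))
r=imaging.get_image("wrist");cv2.imwrite("pics/w1.png",r["color"]);np.savez("w1.npz",p=o["tool_pos"],rv=o["tool_rot"],**r);print(r["fx"],r["cx"],r["cy"],r["hand_eye"].round(3).tolist())
r=imaging.get_image("top");np.savez("top1.npz",**r)
```

```text
3.1 [ 0.54 -0.28  1.97 -0.    1.45 -0.08] [0.3693 0.3103 0.2002] [-1.426e+00 -2.799e+00  1.000e-03]
371.64829954431775 320.5871606272302 233.94650741820422 [[-0.0, -0.96, -0.279, 0.072], [1.0, -0.0, -0.0, -0.001], [-0.0, -0.279, 0.96, -0.143], [0.0, 0.0, 0.0, 1.0]]
```

View pics/w1.png

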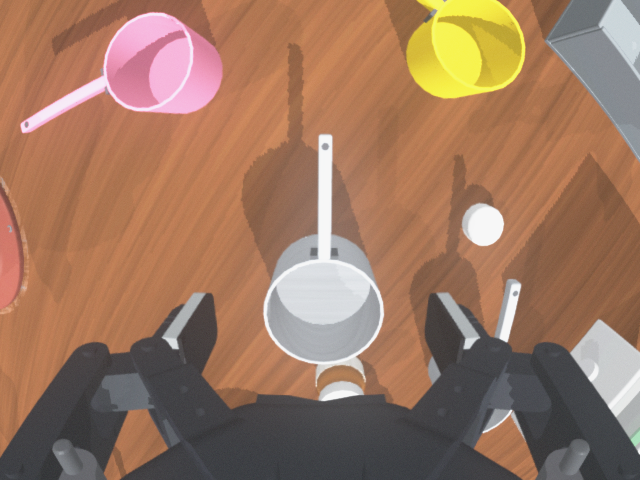

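Run:
```python
from h import *
r=dict(np.load("w1.npz"));po=(r["p"],r["rv"])
t,c=plane(r,[(325,135),(324,311)],.072,po);d=t-c;print(t,c,np.hypot(*d),np.degrees(np.arctan2(*d[::-1])))
# rim ring left/right/top/bottom
print(plane(r,[(264,311),(384,311),(324,260),(324,364)],.072,po).round(4))
ht=plane(r,[(320,250),(330,250),(320,150),(331,150)],.072,po);print(ht)
t=dict(np.load("top1.npz"));print(handle(t,(353,168),.065,.062,.15))
```

```text
[0.33182662 0.36606934] [0.41388887 0.25238622] 0.14020721986777174 125.82366458606488
[[0.374  0.2227]
 [0.4546 0.2811]
 [0.3874 0.2886]
 [0.4459 0.2087]]
[[0.38010662 0.29337951]
 [0.38633997 0.2979027 ]
 [0.33534842 0.35507685]
 [0.3417909  0.35977382]]
(array([ 0.51507131, -0.02550131]), np.float64(-19.412278317851275), 107)
```

Run:
```python
from h import *
plan(now(),[(.3606,.326,.1,125.8),(.3606,.326,.047,125.8,3)])
```

```text
[[[0.11, 0.02, 0.66], [-0.01, -0.01, 0.01]], [[0.11, 0.01, 0.67], [0.0, 0.0, 0.02]], [[0.11, 0.02, 0.66], [0.0, 0.0, 0.01]], [[0.0, 0.0, 0.35], [0.0, 0.0, 0.0]], [[0.0, 0.0, 0.36], [0.0, 0.0, 0.0]], [[0.0, 0.0, 0.35], [0.0, 0.0, 0.0]]]
```

Request:
play_rows:
  series:
    - [0.5, [0.11, 0.02, 0.66], [0, 0, 0]]
    - [0.5, [0.11, 0.01, 0.67], [0, 0, 0]]
    - [0.5, [0.11, 0.02, 0.66], [0, 0, 0]]
    - [0.5, [0, 0, 0.35], [0, 0, 0]]
    - [0.5, [0, 0, 0.36], [0, 0, 0]]
    - [0.5, [0, 0, 0.35], [0, 0, 0]]
    - [0.5, [0, 0, 0], [0, 0, 0]]

```text
t: 4.08
tool_pos: [0.3617, 0.3233, 0.0469]
tool_rot: [-1.431, -2.795, 0.004]
contact_force: [-0.4, 0.6, 0.3]
opening: 0.0426
grip_force: 0.0
```

Request:
play_rows:
  series:
    - [0, [0, 0, 0], [0, 0, 0]]
    - [0, [0, 0, 0], [0, 0, 0]]
    - [0, [0, 0, 0], [0, 0, 0]]
    - [0, [0, 0, 0], [0, 0, 0]]
    - [0, [0, 0, 0], [0, 0, 0]]
  force: 100

```text
t: 4.7
tool_pos: [0.363, 0.3246, 0.0494]
tool_rot: [1.431, 2.796, 0.002]
contact_force: [-1.4, 0.2, 6.0]
opening: 0.0077
grip_force: 97.9
```

Request:
play_rows:
  series:
    - [0, [0, 0, -0.2], [0, 0, 0]]
    - [0, [0, 0, -0.5], [0, 0, 0]]
    - [0, [0, 0, -0.9], [0, 0, 0]]
    - [0, [0, 0, -0.9], [0, 0, 0]]
    - [0, [0, 0, -0.9], [0, 0, 0]]
    - [0, [0, 0, -0.4], [0, 0, 0]]
    - [0, [0, 0, 0], [0, 0, 0]]

```text
t: 5.58
tool_pos: [0.3628, 0.3243, 0.239]
tool_rot: [1.43, 2.796, 0.003]
contact_force: [0.2, -0.1, -3.2]
opening: 0.0085
grip_force: 97.8
```

Run:
```python
from h import *
from station import ctrl,imaging
o=ctrl.get_obs();print(o["q"].round(2),o["tool_pos"].round(4),o["tool_rot"].round(3),o["opening"],o["grip_force"],o["contact_force"].round(1),o["wrist_torque"].round(2))
r=imaging.get_image("wrist");np.savez("w2.npz",p=o["tool_pos"],rv=o["tool_rot"],**r)
s=imaging.get_image("scene")["color"]
cv2.imwrite("pics/w2.png",np.hstack([cv2.resize(r["color"],(400,300)),cv2.resize(s[80:380,240:640],(400,300))]))
```

```text
[ 0.58 -0.29  1.92  0.    1.52 -0.05] [0.3628 0.3243 0.239 ] [1.43  2.796 0.003] 0.008517030201953794 97.79791831970215 [ 0.2 -0.1 -3.2] [0.21 0.13 0.03]
```

View pics/w2.png

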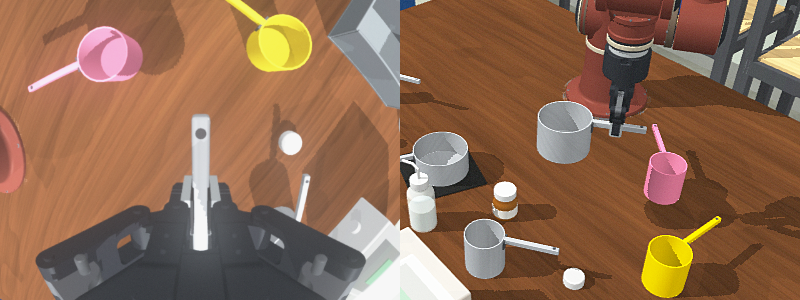

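Run:
```python
from h import *
r=dict(np.load("w2.npz"))
t=plane(r,[(321.6,184)],.2616,(r["p"],r["rv"]))[0];print(t,np.linalg.norm(t-r["p"][:2]))
plan(now(),[(.5618,-.105,.239,-59.4)])
```

```text
[0.33111816 0.36759734] 0.05361853452737625
[[[-0.4, -0.08, 0.0], [-0.03, 0.0, -0.95]], [[-0.39, -0.13, -0.01], [0.0, 0.0, -0.95]], [[-0.37, -0.18, 0.0], [0.0, 0.0, -0.95]], [[-0.35, -0.23, 0.0], [0.01, 0.0, -0.95]], [[-0.31, -0.27, 0.0], [0.0, 0.0, -0.95]], [[-0.27, -0.31, -0.01], [0.0, 0.0, -0.95]], [[-0.23, -0.34, 0.0], [0.0, 0.0, -0.95]], [[-0.18, -0.37, 0.0], [0.0, 0.0, -0.95]]]
[[[-0.13, -0.39, 0.0], [0.0, -0.01, -0.95]], [[-0.08, -0.4, -0.01], [0.0, 0.0, -0.95]], [[-0.02, -0.41, 0.0], [0.0, 0.0, -0.95]], [[0.03, -0.41, 0.0], [0.0, 0.0, -0.95]], [[0.09, -0.4, -0.01], [0.0, 0.0, -0.95]], [[0.13, -0.39, 0.0], [0.0, 0.0, -0.95]], [[0.19, -0.37, 0.0], [-0.01, 0.0, -0.95]], [[0.24, -0.33, 0.0], [0.0, 0.0, -0.95]]]
[[[0.27, -0.31, -0.01], [0.0, 0.0, -0.95]], [[0.32, -0.26, 0.0], [0.0, 0.0, -0.95]], [[0.35, -0.22, 0.0], [0.0, 0.0, -0.95]], [[0.37, -0.18, -0.01], [0.0, 0.0, -0.95]], [[0.39, -0.12, 0.0], [0.0, 0.0, -0.95]], [[0.41, -0.07, 0.0], [0.0, 0.0, -0.95]], [[0.41, -0.01, 0.0], [0.0, 0.01, -0.95]]]
```

Run:
```python
from h import *
plan(now(),[(.46,.11,.239,33),(.5618,-.105,.239,-59.4)],turn=7.8)
```

```text
[[[-0.38, -0.08, -0.01], [-0.03, 0.0, 0.97]], [[-0.4, -0.02, 0.0], [0.0, 0.0, 0.96]], [[-0.39, 0.03, -0.01], [0.0, 0.0, 0.97]], [[-0.38, 0.08, 0.0], [0.0, 0.0, 0.97]], [[-0.37, 0.14, -0.01], [0.0, 0.0, 0.96]], [[-0.34, 0.18, 0.0], [0.0, 0.0, 0.97]], [[-0.32, 0.23, -0.01], [0.0, 0.0, 0.97]], [[-0.29, 0.26, 0.0], [0.0, 0.0, 0.96]]]
[[[-0.25, 0.31, -0.01], [0.0, 0.0, 0.97]], [[-0.2, 0.33, 0.0], [0.0, 0.0, 0.97]], [[-0.16, 0.36, -0.01], [0.0, 0.0, 0.96]], [[-0.11, 0.38, 0.0], [0.0, 0.0, 0.97]], [[-0.05, 0.39, 0.0], [0.0, 0.0, 0.96]], [[0.0, 0.4, 0.0], [0.0, 0.0, 0.97]], [[0.05, 0.39, 0.0], [0.0, 0.0, 0.96]], [[0.11, 0.38, 0.0], [0.0, 0.0, 0.96]]]
[[[0.15, 0.37, 0.0], [0.0, 0.0, 0.96]], [[0.21, 0.34, 0.0], [0.0, 0.0, 0.97]], [[0.24, 0.31, 0.0], [0.0, 0.0, 0.96]], [[0.29, 0.27, 0.0], [0.0, 0.0, 0.96]], [[0.32, 0.23, 0.0], [0.0, 0.0, 0.96]], [[0.35, 0.19, 0.0], [0.0, 0.0, 0.97]], [[0.37, 0.14, 0.0], [0.0, 0.0, 0.96]], [[0.39, 0.09, 0.0], [0.0, 0.0, 0.96]]]
```

Request:
play_rows:
  series:
    - [0, [-0.38, -0.08, 0], [0, 0, 0.97]]
    - [0, [-0.4, -0.02, 0], [0, 0, 0.96]]
    - [0, [-0.39, 0.03, 0], [0, 0, 0.97]]
    - [0, [-0.38, 0.08, 0], [0, 0, 0.97]]
    - [0, [-0.37, 0.14, 0], [0, 0, 0.96]]
    - [0, [-0.34, 0.18, 0], [0, 0, 0.97]]
    - [0, [-0.32, 0.23, 0], [0, 0, 0.97]]
    - [0, [-0.29, 0.26, 0], [0, 0, 0.96]]

```text
t: 6.68
tool_pos: [0.427, 0.1809, 0.2351]
tool_rot: [-2.667, -1.657, 0.007]
contact_force: [0.4, 0.4, -2.3]
opening: 0.0081
grip_force: 97.8
```

Request:
play_rows:
  series:
    - [0, [-0.25, 0.31, 0], [0, 0, 0.97]]
    - [0, [-0.2, 0.33, 0], [0, 0, 0.97]]
    - [0, [-0.16, 0.36, 0], [0, 0, 0.96]]
    - [0, [-0.11, 0.38, 0], [0, 0, 0.97]]
    - [0, [-0.05, 0.39, 0], [0, 0, 0.96]]
    - [0, [0, 0.4, 0], [0, 0, 0.97]]
    - [0, [0.05, 0.39, 0], [0, 0, 0.96]]
    - [0, [0.11, 0.38, 0], [0, 0, 0.96]]

```text
t: 7.68
tool_pos: [0.4941, 0.0383, 0.2351]
tool_rot: [-3.141, -0.054, 0.007]
contact_force: [0.6, -0.3, -2.9]
opening: 0.0081
grip_force: 97.8
```

Request:
play_rows:
  series:
    - [0, [0.15, 0.37, 0], [0, 0, 0.96]]
    - [0, [0.21, 0.34, 0], [0, 0, 0.97]]
    - [0, [0.24, 0.31, 0], [0, 0, 0.96]]
    - [0, [0.29, 0.27, 0], [0, 0, 0.96]]
    - [0, [0.32, 0.23, 0], [0, 0, 0.96]]
    - [0, [0.35, 0.19, 0], [0, 0, 0.97]]
    - [0, [0.37, 0.14, 0], [0, 0, 0.96]]
    - [0, [0.39, 0.09, 0], [0, 0, 0.96]]

```text
t: 8.68
tool_pos: [0.5619, -0.105, 0.2348]
tool_rot: [2.724, -1.561, -0.007]
contact_force: [0.2, 0.8, -2.2]
opening: 0.0081
grip_force: 97.8
```

Request:
play_rows:
  series:
    - [0, [0, 0, 0.9], [0, 0, 0]]
    - [0, [0, 0, 0.9], [0, 0, 0]]
    - [0, [0, 0, 0.2], [0, 0, 0]]
    - [0, [0, 0, 0], [0, 0, 0]]

```text
t: 9.18
tool_pos: [0.562, -0.1043, 0.1368]
tool_rot: [2.728, -1.556, -0.005]
contact_force: [0.2, 0.3, -2.8]
opening: 0.008
grip_force: 97.9
```

Run:
```python
from h import *
from station import ctrl,imaging
o=ctrl.get_obs();print(o["q"].round(2),o["tool_pos"].round(4),o["tool_rot"].round(3),o["opening"],o["contact_force"].round(1),o["wrist_torque"].round(2))
r=imaging.get_image("wrist");np.savez("w3.npz",p=o["tool_pos"],rv=o["tool_rot"],**r)
s=imaging.get_image("scene");np.savez("s3.npz",**s);s=s["color"]
cv2.imwrite("pics/w3.png",np.hstack([cv2.resize(r["color"],(400,300)),cv2.resize(s[100:325,160:460],(400,300))]))
```

```text
[-0.31  0.01  1.82 -0.    1.32  2.29] [ 0.562  -0.1043  0.1368] [ 2.728 -1.556 -0.005] 0.007977853495618708 [ 0.2  0.3 -2.8] [-0.27 -0.11 -0.01]
```

View pics/w3.png

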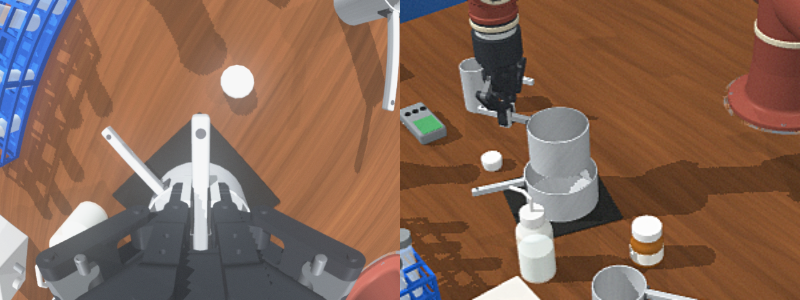

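Run:
```python
from h import *
r=dict(np.load("w3.npz"));po=(r["p"],r["rv"])
hsv=cv2.cvtColor(r["color"],cv2.COLOR_BGR2HSV);m=((hsv[...,1]<60)&(hsv[...,2]>150)).astype(np.uint8)
m[:195]=0;m[285:]=0;m[:,:155]=0;m[:,245:]=0
n,l,st,_=cv2.connectedComponentsWithStats(m);k=1+st[1:,4].argmax();ys,xs=np.nonzero(l==k);print(st[k])
P=plane(r,np.c_[xs,ys],.065,po);mu=P.mean(0);v=np.linalg.svd(P-mu,full_matrices=False)[2][0];v*=np.sign(v[0])
s=(P-mu)@v;w=(P-mu)@[-v[1],v[0]];print(np.degrees(np.arctan2(v[1],v[0])),mu+v*(np.percentile(s,99.5)-.15),np.ptp(s),np.percentile(w,[1,99]))
```

```text
[ 162  202   83   83 2031]
-19.391313558671555 [ 0.51516285 -0.02828307] 0.06975652827605477 [-0.00665431  0.00699904]
```

Request:
play_rows:
  series:
    - [0, [0.02, -0.02, 0.4], [0, 0, 0]]
    - [0, [0, 0, 0.4], [0, 0, 0]]
    - [0, [0, 0, 0.3], [0, 0, 0]]
    - [0, [0, 0, 0.2], [0, 0, 0]]
    - [0, [0, 0, 0.1], [0, 0, 0]]
    - [0, [0, 0, 0.04], [0, 0, 0]]
    - [0, [0, 0, 0], [0, 0, 0]]

```text
t: 10.15
tool_pos: [0.5646, -0.105, 0.0668]
tool_rot: [-2.729, 1.556, -0.001]
contact_force: [0.3, -0.3, -2.3]
opening: 0.0077
grip_force: 97.9
```

Request:
play_rows:
  series:
    - [0, [0, 0, 0.04], [0, 0, 0]]
    - [0, [0, 0, 0.04], [0, 0, 0]]

```text
t: 10.4
tool_pos: [0.5645, -0.1049, 0.0626]
tool_rot: [-2.729, 1.556, -0.001]
contact_force: [-0.2, -0.2, -2.2]
opening: 0.0077
grip_force: 98.0
```

Request:
play_rows:
  series:
    - [0, [0, 0, 0.03], [0, 0, 0]]
    - [0, [0, 0, 0.03], [0, 0, 0]]

```text
t: 10.65
tool_pos: [0.5644, -0.1049, 0.0593]
tool_rot: [2.729, -1.556, 0.0]
contact_force: [0.1, -0.5, -0.9]
opening: 0.0083
grip_force: 98.1
```

Request:
play_rows:
  series:
    - [0, [0, 0, 0.02], [0, 0, 0]]
    - [0, [0, 0, 0], [0, 0, 0]]

```text
t: 10.9
tool_pos: [0.5646, -0.1051, 0.0587]
tool_rot: [-2.729, 1.556, -0.001]
contact_force: [0.3, -1.9, -0.3]
opening: 0.0079
grip_force: 98.4
```

Request:
play_rows:
  series:
    - [0, [0, 0, 0.01], [0, 0, 0]]
    - [0, [0, 0, 0], [0, 0, 0]]
  force: 20

```text
t: 11.15
tool_pos: [0.5647, -0.1051, 0.0586]
tool_rot: [2.729, -1.556, 0.001]
contact_force: [-1.0, -0.5, 3.4]
opening: 0.0075
grip_force: 98.8
```

Request:
play_rows:
  series:
    - [0.2, [0, 0, 0], [0, 0, 0]]
    - [0.3, [0, 0, 0], [0, 0, 0]]
    - [0.4, [0, 0, 0], [0, 0, 0]]
    - [0.4, [0, 0, -0.2], [0, 0, 0]]
    - [0.4, [0, 0, -0.6], [0, 0, 0]]
    - [0.5, [0, 0, -0.9], [0, 0, 0]]
    - [0.5, [0, 0, -0.9], [0, 0, 0]]
    - [0.5, [0, 0, -0.9], [0, 0, 0]]

```text
t: 12.15
tool_pos: [0.5642, -0.1048, 0.2351]
tool_rot: [-2.729, 1.556, -0.002]
contact_force: [0.9, 0.3, 0.3]
opening: 0.0427
grip_force: 0.0
```

Run:
```python
from h import *
c=np.array([.609,.2523]);d=np.array([np.cos(np.radians(124.4)),np.sin(np.radians(124.4))]);g=c+.095*d;print(g)
p=g-.015*d
plan(now(),[(.52,.1,.24,-58.),(p[0],p[1],.2,-55.6)],step=.047)
```

```text
[0.55532813 0.33068578]
[[[-0.8, -0.26, -0.02], [-0.01, -0.01, -0.03]], [[-0.79, -0.27, -0.02], [0.0, 0.0, -0.04]], [[-0.79, -0.28, -0.02], [0.0, 0.0, -0.03]], [[-0.79, -0.27, -0.02], [0.0, 0.0, -0.04]], [[-0.79, -0.28, -0.02], [0.0, 0.0, -0.03]], [[-0.65, -0.61, 0.16], [0.0, 0.0, -0.06]], [[-0.64, -0.62, 0.16], [0.0, 0.0, -0.06]], [[-0.64, -0.62, 0.16], [0.0, 0.01, -0.06]]]
[[[-0.63, -0.63, 0.16], [0.0, 0.0, -0.06]], [[-0.63, -0.63, 0.16], [0.0, 0.0, -0.06]]]
```

Request:
play_rows:
  series:
    - [0.6, [-0.8, -0.26, -0.02], [0, 0, -0.03]]
    - [0.6, [-0.79, -0.27, -0.02], [0, 0, -0.04]]
    - [0.6, [-0.79, -0.28, -0.02], [0, 0, -0.03]]
    - [0.6, [-0.79, -0.27, -0.02], [0, 0, -0.04]]
    - [0.6, [-0.79, -0.28, -0.02], [0, 0, -0.03]]
    - [0.6, [-0.65, -0.61, 0.16], [0, 0, -0.06]]
    - [0.6, [-0.64, -0.62, 0.16], [0, 0, -0.06]]
    - [0.6, [-0.64, -0.62, 0.16], [0, 0, -0.06]]

```text
t: 13.15
tool_pos: [0.5465, 0.2324, 0.2146]
tool_rot: [-2.766, 1.488, -0.002]
contact_force: [0.8, -1.1, -0.6]
opening: 0.0514
grip_force: 0.0
```

Request:
play_rows:
  series:
    - [0.6, [-0.63, -0.63, 0.16], [0, 0, -0.06]]
    - [0.6, [-0.63, -0.63, 0.16], [0, 0, -0.06]]
    - [0.6, [0, 0, 0], [0, 0, 0]]

```text
t: 13.52
tool_pos: [0.5633, 0.3205, 0.1972]
tool_rot: [2.781, -1.461, -0.002]
contact_force: [0.4, -0.6, 0.2]
opening: 0.0511
grip_force: 0.0
```

Run:
```python
from h import *
from station import ctrl,imaging
o=ctrl.get_obs();print(o["t"],o["q"].round(2),o["tool_pos"].round(4),o["tool_rot"].round(3),o["opening"])
r=imaging.get_image("wrist");np.savez("w4.npz",p=o["tool_pos"],rv=o["tool_rot"],**r)
s=imaging.get_image("top");np.savez("t4.npz",**s);s=s["color"]
cv2.imwrite("pics/w4.png",np.hstack([cv2.resize(r["color"],(400,300)),cv2.resize(s[130:280,240:440],(400,300),interpolation=cv2.INTER_CUBIC)]))
```

```text
13.525 [0.4  0.13 1.59 0.   1.42 2.94] [0.5633 0.3205 0.1972] [ 2.781e+00 -1.461e+00 -2.000e-03] 0.05114179629518039
```

View pics/w4.png

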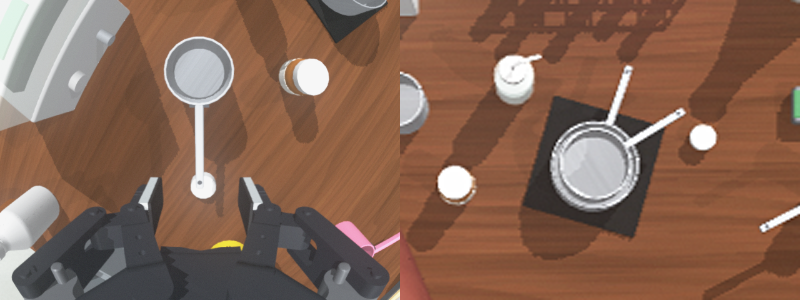

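Run:
```python
from h import *
r=dict(np.load("w4.npz"));po=(r["p"],r["rv"])
hsv=cv2.cvtColor(r["color"],cv2.COLOR_BGR2HSV);m=((hsv[...,1]<70)&(hsv[...,2]>140))
m[:180]=0;m[265:]=0;m[:,:300]=0;m[:,340:]=0
ys,xs=np.nonzero(m);P=plane(r,np.c_[xs,ys],.084,po);mu=P.mean(0);v=np.linalg.svd(P-mu,full_matrices=False)[2][0];v*=np.sign(v[1])
print("M",np.degrees(np.arctan2(v[1],v[0])),mu,np.percentile((P-mu)@[-v[1],v[0]],[1,99]))
c=plane(r,[(264,112),(373,112),(318,59),(318,168)],.084,po);print(c,c.mean(0)); c=(c[2]+c[3])/2
b=mu+v*((c-mu)@v);print("axis",b,"grip",b+.095*v)
t=dict(np.load("t4.npz"))["color"]; r=dict(np.load("t4.npz"))
# handles on the nest, crop (400+x)/2.. -> px = 240+(x-400)/2, 130+y/2
f=lambda x,y:(240+(x-400)/2,130+y/2)
for n,a,e,z in(("XL",f(609,122),f(628,68),.065),("L",f(628,145),f(683,111),.081)):
    A,B=plane(r,[a,e],z);d=B-A;print(n,np.degrees(np.arctan2(d[1],d[0])),B)
print("rim L",plane(r,[f(596,165)],.081))
```

```text
M 124.97321023612149 [0.56618304 0.31755201] [-0.00501068  0.00521858]
[[0.64120497 0.27414292]
 [0.57990891 0.23203761]
 [0.63150847 0.22321359]
 [0.588551   0.28565306]] [0.61029334 0.2537618 ]
axis [0.61023488 0.25457682] grip [0.55578151 0.33242174]
XL -20.048234975563087 [ 0.65328683 -0.07507147]
L -58.74322683554376 [ 0.58812016 -0.15000791]
rim L [[ 0.51293904 -0.02664809]]
```

Run:
```python
from h import *
plan(now(),[(.5558,.3324,.11,-55,2),(.5558,.3324,.059,-55,3)])
```

```text
[[[-0.16, -0.01, 0.88], [0.0, 0.0, -0.04]], [[-0.16, -0.02, 0.88], [0.0, 0.0, -0.03]], [[0.0, 0.0, 0.34], [0.0, 0.0, 0.0]], [[0.0, 0.0, 0.34], [0.0, 0.0, 0.0]], [[0.0, 0.0, 0.34], [0.0, 0.0, 0.0]]]
```

Request:
play_rows:
  series:
    - [0.5, [-0.16, -0.01, 0.88], [0, 0, -0.04]]
    - [0.5, [-0.16, -0.02, 0.88], [0, 0, -0.03]]
    - [0.5, [0, 0, 0.34], [0, 0, 0]]
    - [0.5, [0, 0, 0.34], [0, 0, 0]]
    - [0.5, [0, 0, 0.34], [0, 0, 0]]
    - [0.5, [0, 0, 0], [0, 0, 0]]

```text
t: 14.38
tool_pos: [0.5556, 0.3316, 0.0578]
tool_rot: [2.784, -1.452, -0.002]
contact_force: [0.5, -0.5, 0.6]
opening: 0.0425
grip_force: 0.0
```

Request:
play_rows:
  series:
    - [0, [0, 0, 0], [0, 0, 0]]
    - [0, [0, 0, 0], [0, 0, 0]]
    - [0, [0, 0, 0], [0, 0, 0]]
    - [0, [0, 0, 0], [0, 0, 0]]
    - [0, [0, 0, 0], [0, 0, 0]]
  force: 100

```text
t: 15.0
tool_pos: [0.5565, 0.3328, 0.06]
tool_rot: [-2.784, 1.451, -0.001]
contact_force: [-0.6, 2.8, 5.4]
opening: 0.0081
grip_force: 98.1
```

Run:
```python
from h import *
p=now()[0];x=R.from_rotvec(now()[1]).as_matrix()[:,0];print(p,np.degrees(np.arctan2(x[1],x[0])))
ax=np.array([.6102,.2546]);rr=np.linalg.norm(p[:2]-ax);print(rr)
a=np.radians(-99.4);C=np.array([.515,-.026]);t=C+rr*np.array([np.cos(a),np.sin(a)]);print(t)
# lift, then turn while crossing
z=p[2]+.185
way=[(p[0],p[1],z,-55,6),(.535,.115,z,10),(t[0],t[1],z,80.6)]
plan(now(),way,turn=7.8)
for f in np.linspace(0,1,7):
    if f<.5: q=np.array(way[0][:2])*(1-2*f)+np.array(way[1][:2])*2*f; y=-55+130*f
    else: q=np.array(way[1][:2])*(2-2*f)+t*(2*f-1); y=10+(2*f-1)*70.6
    y=np.radians(y);print((q+rr*np.array([np.cos(y),np.sin(y)])).round(3),end=" ")
```

```text
[0.5565345  0.33283874 0.0599616 ] -55.06157870522187
0.09487510552853429
[ 0.49950443 -0.11960114]
[[[0.0, 0.0, -0.62], [-0.01, 0.0, 0.0]], [[0.0, 0.0, -0.61], [0.0, 0.0, 0.0]], [[0.0, 0.0, -0.62], [0.0, 0.0, 0.0]], [[0.0, 0.0, -0.62], [0.0, 0.0, -0.01]], [[0.0, 0.0, -0.61], [0.0, 0.0, 0.0]], [[0.0, 0.0, -0.62], [0.0, 0.0, 0.0]], [[0.37, 0.31, 0.0], [0.0, 0.0, -0.9]], [[0.32, 0.36, 0.0], [0.0, 0.0, -0.9]]]
[[[0.28, 0.4, 0.0], [0.0, 0.0, -0.91]], [[0.23, 0.44, 0.0], [0.0, 0.0, -0.9]], [[0.17, 0.45, 0.0], [0.0, 0.0, -0.9]], [[0.11, 0.47, 0.0], [0.0, 0.0, -0.9]], [[0.05, 0.49, 0.0], [0.0, 0.0, -0.91]], [[-0.01, 0.48, 0.0], [0.0, 0.0, -0.9]], [[-0.07, 0.48, 0.0], [0.0, 0.0, -0.9]], [[-0.15, 0.45, 0.0], [0.0, 0.0, -0.89]]]
[[[-0.21, 0.43, 0.0], [0.0, 0.0, -0.88]], [[-0.26, 0.4, 0.0], [0.0, 0.0, -0.88]], [[-0.3, 0.37, 0.0], [0.0, 0.0, -0.88]], [[-0.35, 0.32, 0.0], [0.0, 0.0, -0.89]], [[-0.38, 0.28, 0.0], [0.0, 0.0, -0.88]], [[-0.41, 0.23, 0.0], [0.0, 0.0, -0.88]], [[-0.44, 0.18, 0.0], [0.0, 0.0, -0.88]], [[-0.46, 0.12, 0.0], [0.0, 0.0, -0.89]]]
[[[-0.47, 0.06, 0.0], [0.0, 0.0, -0.88]]]
[0.611 0.255] [0.629 0.208] [0.635 0.168] [0.628 0.131] [0.602 0.089] [0.563 0.038] [ 0.515 -0.026]
```

Request:
play_rows:
  series:
    - [0, [0, 0, -0.4], [0, 0, 0]]
    - [0, [0, 0, -0.7], [0, 0, 0]]
    - [0, [0, 0, -0.8], [0, 0, 0]]
    - [0, [0, 0, -0.8], [0, 0, 0]]
    - [0, [0, 0, -0.8], [0, 0, 0]]
    - [0, [0, 0, -0.6], [0, 0, 0]]
    - [0, [0.37, 0.31, 0], [0, 0, -0.9]]
    - [0, [0.32, 0.36, 0], [0, 0, -0.9]]

```text
t: 16.0
tool_pos: [0.551, 0.2836, 0.2647]
tool_rot: [-2.948, 1.085, -0.001]
contact_force: [-0.5, -0.1, -1.6]
opening: 0.008
grip_force: 97.7
```

Request:
play_rows:
  series:
    - [0, [0.28, 0.4, 0], [0, 0, -0.91]]
    - [0, [0.23, 0.44, 0], [0, 0, -0.9]]
    - [0, [0.17, 0.45, 0], [0, 0, -0.9]]
    - [0, [0.11, 0.47, 0], [0, 0, -0.9]]
    - [0, [0.05, 0.49, 0], [0, 0, -0.91]]
    - [0, [-0.01, 0.48, 0], [0, 0, -0.9]]
    - [0, [-0.07, 0.48, 0], [0, 0, -0.9]]
    - [0, [-0.15, 0.45, 0], [0, 0, -0.89]]

```text
t: 17.0
tool_pos: [0.53, 0.0902, 0.2638]
tool_rot: [3.106, 0.471, -0.002]
contact_force: [0.2, 0.2, -1.5]
opening: 0.0081
grip_force: 97.7
```

Request:
play_rows:
  series:
    - [0, [-0.21, 0.43, 0], [0, 0, -0.88]]
    - [0, [-0.26, 0.4, 0], [0, 0, -0.88]]
    - [0, [-0.3, 0.37, 0], [0, 0, -0.88]]
    - [0, [-0.35, 0.32, 0], [0, 0, -0.89]]
    - [0, [-0.38, 0.28, 0], [0, 0, -0.88]]
    - [0, [-0.41, 0.23, 0], [0, 0, -0.88]]
    - [0, [-0.44, 0.18, 0], [0, 0, -0.88]]
    - [0, [-0.46, 0.12, 0], [0, 0, -0.89]]

```text
t: 18.0
tool_pos: [0.5013, -0.0974, 0.2639]
tool_rot: [2.514, 1.884, -0.002]
contact_force: [0.1, -0.0, -1.2]
opening: 0.008
grip_force: 97.7
```

Request:
play_rows:
  series:
    - [0, [-0.47, 0.06, 0], [0, 0, -0.88]]
    - [0, [0, 0, 0.6], [0, 0, 0]]
    - [0, [0, 0, 0.8], [0, 0, 0]]
    - [0, [0, 0, 0.6], [0, 0, 0]]
    - [0, [0, 0, 0.1], [0, 0, 0]]
    - [0, [0, 0, 0], [0, 0, 0]]

```text
t: 18.75
tool_pos: [0.4984, -0.12, 0.1596]
tool_rot: [2.397, 2.03, 0.0]
contact_force: [0.8, -0.2, -1.7]
opening: 0.0079
grip_force: 97.8
```

Run:
```python
from h import *
from station import ctrl,imaging
o=ctrl.get_obs();print(o["q"].round(2),o["tool_pos"].round(4),o["opening"],o["contact_force"].round(1))
x=R.from_rotvec(o["tool_rot"]).as_matrix();y=np.arctan2(x[1,0],x[0,0]);print(np.degrees(y),x[:,2].round(4))
print("axis",o["tool_pos"][:2]+.0949*np.array([np.cos(y),np.sin(y)]))
r=imaging.get_image("wrist");s=imaging.get_image("scene")["color"]
cv2.imwrite("pics/w5.png",np.hstack([cv2.resize(r["color"],(400,300)),cv2.resize(s[100:325,160:460],(400,300))]))
plan(now(),[(.4995,-.1196,o["tool_pos"][2]-.001,80.6,1)])
```

```text
[-0.38 -0.16  1.94 -0.    1.36 -0.22] [ 0.4984 -0.12    0.1596] 0.007943343560972399 [ 0.8 -0.2 -1.7]
80.53473626953763 [ 5.e-04 -4.e-04 -1.e+00]
axis [ 0.51401742 -0.0264104 ]
[[[0.01, 0.0, 0.05], [0.02, 0.01, -0.01]]]
```

View pics/w5.png

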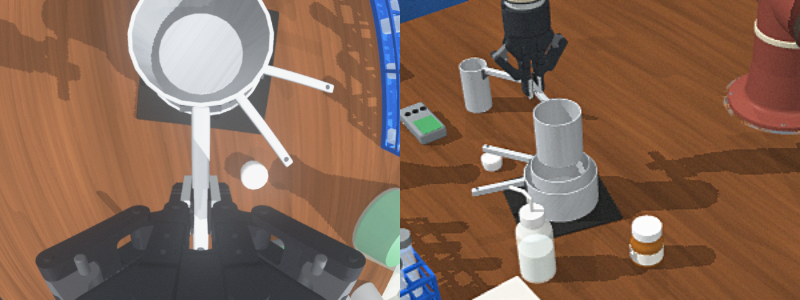

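Request:
play_rows:
  series:
    - [0, [0.01, 0, 0.45], [0, 0, 0]]
    - [0, [0, 0, 0.45], [0, 0, 0]]
    - [0, [0, 0, 0.35], [0, 0, 0]]
    - [0, [0, 0, 0.2], [0, 0, 0]]
    - [0, [0, 0, 0.1], [0, 0, 0]]
    - [0, [0, 0, 0.04], [0, 0, 0]]
    - [0, [0, 0, 0.04], [0, 0, 0]]
    - [0, [0, 0, 0], [0, 0, 0]]

```text
t: 19.85
tool_pos: [0.4985, -0.1194, 0.0776]
tool_rot: [2.397, 2.03, 0.0]
contact_force: [0.9, -0.5, -2.7]
opening: 0.0081
grip_force: 97.7
```

Request:
play_rows:
  series:
    - [0, [0, 0, 0.03], [0, 0, 0]]
    - [0, [0, 0, 0.03], [0, 0, 0]]

```text
t: 20.1
tool_pos: [0.4984, -0.1194, 0.0744]
tool_rot: [2.397, 2.03, 0.0]
contact_force: [0.0, -0.4, -1.9]
opening: 0.0081
grip_force: 97.7
```

Request:
play_rows:
  series:
    - [0, [0, 0, 0.03], [0, 0, 0]]
    - [0, [0, 0, 0], [0, 0, 0]]

```text
t: 20.35
tool_pos: [0.4986, -0.1195, 0.0733]
tool_rot: [2.397, 2.03, 0.0]
contact_force: [-0.7, -0.9, 1.5]
opening: 0.0081
grip_force: 98.2
```

Request:
play_rows:
  series:
    - [0, [0, 0, 0.01], [0, 0, 0]]
    - [0, [0, 0, 0], [0, 0, 0]]

```text
t: 20.6
tool_pos: [0.4987, -0.1198, 0.0731]
tool_rot: [2.396, 2.03, 0.0]
contact_force: [-2.1, -1.0, 6.1]
opening: 0.008
grip_force: 98.7
```

Request:
play_rows:
  series:
    - [0.2, [0, 0, 0], [0, 0, 0]]
    - [0.3, [0, 0, 0], [0, 0, 0]]
    - [0.4, [0, 0, 0], [0, 0, 0]]
    - [0.4, [0, 0, -0.2], [0, 0, 0]]
    - [0.4, [0, 0, -0.6], [0, 0, 0]]
    - [0.5, [0, 0, -0.9], [0, 0, 0]]
    - [0.5, [0, 0, -0.9], [0, 0, 0]]
    - [0.5, [0, 0, -0.7], [0, 0, 0]]
  force: 20

```text
t: 21.6
tool_pos: [0.4988, -0.1195, 0.2405]
tool_rot: [2.395, 2.029, 0.002]
contact_force: [0.4, 0.4, 0.0]
opening: 0.0426
grip_force: 0.0
```

Run:
```python
from h import *
plan(now(),[(.444,-.295,.23,121.3)])
```

```text
[[[-0.61, -0.08, 0.04], [0.02, 0.01, -0.85]], [[-0.59, -0.16, 0.03], [0.0, 0.0, -0.85]], [[-0.57, -0.22, 0.03], [0.0, 0.0, -0.85]], [[-0.54, -0.29, 0.04], [0.0, 0.0, -0.85]], [[-0.5, -0.36, 0.03], [0.0, 0.0, -0.85]], [[-0.46, -0.41, 0.04], [0.0, 0.0, -0.85]]]
```

Request:
play_rows:
  series:
    - [0.5, [-0.61, -0.08, 0.04], [0.02, 0.01, -0.85]]
    - [0.5, [-0.59, -0.16, 0.03], [0, 0, -0.85]]
    - [0.5, [-0.57, -0.22, 0.03], [0, 0, -0.85]]
    - [0.5, [-0.54, -0.29, 0.04], [0, 0, -0.85]]
    - [0.5, [-0.5, -0.36, 0.03], [0, 0, -0.85]]
    - [0.5, [-0.46, -0.41, 0.04], [0, 0, -0.85]]
    - [0.5, [0, 0, 0], [0, 0, 0]]

```text
t: 22.48
tool_pos: [0.4428, -0.2964, 0.2272]
tool_rot: [-1.542, -2.734, -0.0]
contact_force: [-1.2, 0.9, -0.2]
opening: 0.0425
grip_force: 0.0
```

Run:
```python
from h import *
from station import ctrl,imaging
o=ctrl.get_obs();print(o["q"].round(2),o["tool_pos"].round(4),o["tool_rot"].round(3))
r=imaging.get_image("wrist");np.savez("w6.npz",p=o["tool_pos"],rv=o["tool_rot"],**r)
s=imaging.get_image("top");np.savez("t6.npz",**s);s=s["color"]
cv2.imwrite("pics/w6.png",np.hstack([cv2.resize(r["color"],(400,300)),cv2.resize(s[130:280,240:440],(400,300),interpolation=cv2.INTER_CUBIC)]))
```

```text
[-0.73 -0.16  1.83 -0.    1.48 -1.27] [ 0.4428 -0.2964  0.2272] [-1.542 -2.734 -0.   ]
```

View pics/w6.png

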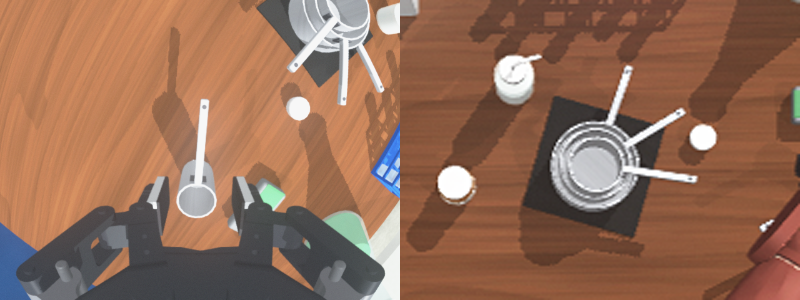

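Run:
```python
from h import *
r=dict(np.load("w6.npz"));po=(r["p"],r["rv"])
hsv=cv2.cvtColor(r["color"],cv2.COLOR_BGR2HSV);m=((hsv[...,1]<70)&(hsv[...,2]>150))
m[:155]=0;m[248:]=0;m[:,:305]=0;m[:,342:]=0
ys,xs=np.nonzero(m);P=plane(r,np.c_[xs,ys],.096,po);mu=P.mean(0);v=np.linalg.svd(P-mu,full_matrices=False)[2][0];v*=np.sign(v[1])
s=(P-mu)@v;print("S",np.degrees(np.arctan2(v[1],v[0])),mu,np.percentile((P-mu)@[-v[1],v[0]],[1,99]),np.ptp(s))
b=mu+v*(s.max()-.135);print("axis by tip",b)
c=plane(r,[(315,296),(315,347)],.096,po).mean(0);print("axis by rim",mu+v*((c-mu)@v))
b=mu+v*(((c-mu)@v+s.max()-.135)/2);g=b+.095*v;print("axis",b,"grip",g)
a=np.degrees(np.arctan2(v[1],v[0]))
plan(now(),[(g[0],g[1],.13,a,3),(g[0],g[1],.071,a,3)])
r=dict(np.load("t6.npz"));f=lambda x,y:(240+(x-400)/2,130+y/2)
for n,A,B,z in(("XL",f(609,122),f(628,68),.065),("L",f(628,145),f(683,111),.081),("M",f(624,170),f(696,180),.097)):
    A,B=plane(r,[A,B],z);d=B-A;print(n,np.degrees(np.arctan2(d[1],d[0])),B)
print("rim M",plane(r,[f(598,163)],.097))
```

```text
S 116.38046857712496 [ 0.43552386 -0.28162488] [-0.00531737  0.00527154] 0.06953554854220004
axis by tip [ 0.48027981 -0.37186238]
axis by rim [ 0.48082671 -0.37296505]
axis [ 0.48055326 -0.37241371] grip [ 0.43834192 -0.2873067 ]
[[[0.06, 0.0, 0.65], [-0.01, -0.02, 0.2]], [[0.06, -0.01, 0.65], [0.0, 0.0, 0.21]], [[0.06, 0.0, 0.64], [0.0, 0.0, 0.2]], [[0.0, 0.0, 0.4], [0.0, 0.0, 0.0]], [[0.0, 0.0, 0.39], [0.0, 0.0, 0.0]], [[0.0, 0.0, 0.39], [0.0, 0.0, 0.0]]]
XL -20.048234975563087 [ 0.65328683 -0.07507147]
L -58.74322683554376 [ 0.58812016 -0.15000791]
M -98.50076925674615 [ 0.48879313 -0.1639606 ]
rim M [[ 0.51376954 -0.02852567]]
```

Request:
play_rows:
  series:
    - [0.5, [0.06, 0, 0.65], [0, 0, 0.2]]
    - [0.5, [0.06, -0.01, 0.65], [0, 0, 0.21]]
    - [0.5, [0.06, 0, 0.64], [0, 0, 0.2]]
    - [0.5, [0, 0, 0.4], [0, 0, 0]]
    - [0.5, [0, 0, 0.39], [0, 0, 0]]
    - [0.5, [0, 0, 0.39], [0, 0, 0]]
    - [0.5, [0, 0, 0], [0, 0, 0]]

```text
t: 23.45
tool_pos: [0.4372, -0.2865, 0.0689]
tool_rot: [-1.651, -2.665, -0.001]
contact_force: [0.3, 0.2, -0.4]
opening: 0.0426
grip_force: 0.0
```

Request:
play_rows:
  series:
    - [0, [0, 0, 0], [0, 0, 0]]
    - [0, [0, 0, 0], [0, 0, 0]]
    - [0, [0, 0, 0], [0, 0, 0]]
    - [0, [0, 0, 0], [0, 0, 0]]
    - [0, [0, 0, 0], [0, 0, 0]]
  force: 100

```text
t: 24.08
tool_pos: [0.4385, -0.2875, 0.0715]
tool_rot: [-1.653, -2.669, -0.0]
contact_force: [-0.6, 2.2, 5.1]
opening: 0.0077
grip_force: 98.1
```

Run:
```python
from h import *
p=now()[0];x=R.from_rotvec(now()[1]).as_matrix()[:,0];y0=np.degrees(np.arctan2(x[1],x[0]));print(p,y0)
ax=np.array([.4806,-.3724]);rr=np.linalg.norm(p[:2]-ax);print(rr)
C=np.array([.5145,-.027]);a=np.radians(220.6);t=C+rr*np.array([np.cos(a),np.sin(a)]);print(t)
z=p[2]+.13
plan(now(),[(p[0],p[1],z,y0,4),(t[0],t[1],z,220.6)],turn=7.8)
```

```text
[ 0.4385253  -0.28749927  0.07154266] 116.45485860203225
0.09475449293281987
[ 0.44255563 -0.08866378]
[[[0.0, 0.0, -0.65], [-0.01, -0.01, 0.0]], [[0.0, 0.0, -0.65], [0.0, 0.0, 0.0]], [[0.0, 0.0, -0.65], [0.0, 0.0, 0.0]], [[0.0, 0.0, -0.65], [0.0, 0.0, 0.0]], [[0.25, 0.13, 0.0], [0.0, 0.0, -0.93]], [[0.24, 0.17, 0.0], [0.0, 0.0, -0.93]], [[0.21, 0.19, 0.0], [0.0, 0.0, -0.93]], [[0.18, 0.21, 0.0], [0.0, 0.0, -0.93]]]
[[[0.15, 0.24, 0.0], [0.0, 0.0, -0.93]], [[0.12, 0.26, 0.0], [0.0, 0.0, -0.93]], [[0.09, 0.27, 0.0], [0.0, 0.0, -0.93]], [[0.05, 0.28, 0.0], [0.0, 0.0, -0.93]], [[0.01, 0.28, 0.0], [0.0, 0.0, -0.93]], [[-0.02, 0.29, 0.0], [0.0, 0.0, -0.93]], [[-0.06, 0.28, 0.0], [0.0, 0.0, -0.93]], [[-0.09, 0.26, 0.0], [0.0, 0.0, -0.93]]]
[[[-0.13, 0.26, 0.0], [0.0, 0.0, -0.93]], [[-0.16, 0.23, 0.0], [0.0, 0.0, -0.93]]]
```

Request:
play_rows:
  series:
    - [0, [0, 0, -0.4], [0, 0, 0]]
    - [0, [0, 0, -0.8], [0, 0, 0]]
    - [0, [0, 0, -0.8], [0, 0, 0]]
    - [0, [0, 0, -0.6], [0, 0, 0]]
    - [0, [0.25, 0.13, 0], [0, 0, -0.93]]
    - [0, [0.24, 0.17, 0], [0, 0, -0.93]]
    - [0, [0.21, 0.19, 0], [0, 0, -0.93]]
    - [0, [0.18, 0.21, 0], [0, 0, -0.93]]

```text
t: 25.08
tool_pos: [0.4386, -0.2299, 0.1995]
tool_rot: [-0.905, -3.003, -0.002]
contact_force: [0.1, -0.8, -0.8]
opening: 0.008
grip_force: 97.7
```

Request:
play_rows:
  series:
    - [0, [0.15, 0.24, 0], [0, 0, -0.93]]
    - [0, [0.12, 0.26, 0], [0, 0, -0.93]]
    - [0, [0.09, 0.27, 0], [0, 0, -0.93]]
    - [0, [0.05, 0.28, 0], [0, 0, -0.93]]
    - [0, [0.01, 0.28, 0], [0, 0, -0.93]]
    - [0, [-0.02, 0.29, 0], [0, 0, -0.93]]
    - [0, [-0.06, 0.28, 0], [0, 0, -0.93]]
    - [0, [-0.09, 0.26, 0], [0, 0, -0.93]]

```text
t: 26.08
tool_pos: [0.4409, -0.1166, 0.1998]
tool_rot: [0.705, -3.057, -0.005]
contact_force: [-0.7, 0.2, -1.6]
opening: 0.0079
grip_force: 97.7
```

Request:
play_rows:
  series:
    - [0, [-0.13, 0.26, 0], [0, 0, -0.93]]
    - [0, [-0.16, 0.23, 0], [0, 0, -0.93]]
    - [0, [0, 0, 0], [0, 0, 0]]
    - [0, [0, 0, 0], [0, 0, 0]]

```text
t: 26.58
tool_pos: [0.442, -0.0889, 0.2005]
tool_rot: [1.086, -2.945, -0.004]
contact_force: [0.0, 0.5, -0.6]
opening: 0.0081
grip_force: 97.7
```

Run:
```python
from h import *
from station import ctrl,imaging
o=ctrl.get_obs();print(o["q"].round(2),o["tool_pos"].round(4),o["opening"],o["contact_force"].round(1))
x=R.from_rotvec(o["tool_rot"]).as_matrix();y=np.arctan2(x[1,0],x[0,0]);print(np.degrees(y)%360,x[:,2].round(4))
print("axis",o["tool_pos"][:2]-.0948*np.array([np.cos(y),np.sin(y)]))
r=imaging.get_image("wrist");s=imaging.get_image("scene")["color"]
cv2.imwrite("pics/w7.png",np.hstack([cv2.resize(r["color"],(400,300)),cv2.resize(s[100:325,160:460],(400,300))]))
plan(now(),[(.4426,-.0887,o["tool_pos"][2]-.002,220.6,1)])
```

```text
[-0.36 -0.36  2.03  0.    1.47 -2.64] [ 0.442  -0.0889  0.2005] 0.008125294480308852 [ 0.   0.5 -0.6]
220.50426167254523 [-0.0036  0.0015 -1.    ]
axis [ 0.51409243 -0.02736176]
[[[-0.01, 0.0, 0.04], [0.02, -0.01, -0.01]]]
```

View pics/w7.png

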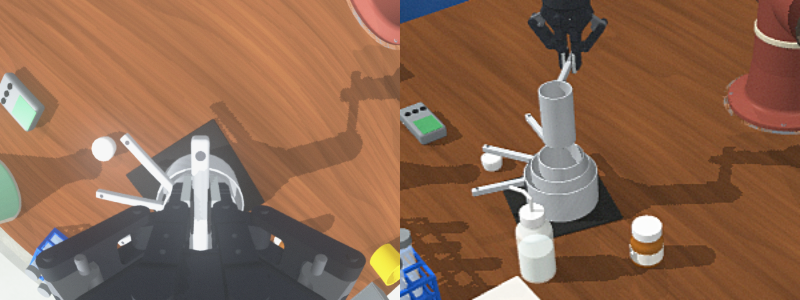

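Request:
play_rows:
  series:
    - [0, [0, 0, 0.5], [0, 0, 0]]
    - [0, [0, 0, 0.5], [0, 0, 0]]
    - [0, [0, 0, 0.5], [0, 0, 0]]
    - [0, [0, 0, 0.3], [0, 0, 0]]
    - [0, [0, 0, 0.15], [0, 0, 0]]
    - [0, [0, 0, 0.08], [0, 0, 0]]
    - [0, [0, 0, 0.04], [0, 0, 0]]
    - [0, [0, 0, 0], [0, 0, 0]]

```text
t: 27.68
tool_pos: [0.4424, -0.0886, 0.0981]
tool_rot: [1.09, -2.945, -0.003]
contact_force: [0.2, -0.0, -1.7]
opening: 0.0078
grip_force: 97.7
```

Request:
play_rows:
  series:
    - [0, [0, 0, 0.04], [0, 0, 0]]
    - [0, [0, 0, 0.04], [0, 0, 0]]
    - [0, [0, 0, 0], [0, 0, 0]]

```text
t: 28.05
tool_pos: [0.4419, -0.0884, 0.0933]
tool_rot: [1.09, -2.944, -0.004]
contact_force: [-0.8, 0.3, -1.0]
opening: 0.0079
grip_force: 97.7
```

Request:
play_rows:
  series:
    - [0, [0, 0, 0.04], [0, 0, 0]]
    - [0, [0, 0, 0.03], [0, 0, 0]]
    - [0, [0, 0, 0], [0, 0, 0]]

```text
t: 28.42
tool_pos: [0.442, -0.0884, 0.0899]
tool_rot: [1.09, -2.944, -0.004]
contact_force: [0.2, 0.7, -1.1]
opening: 0.0076
grip_force: 97.7
```

Request:
play_rows:
  series:
    - [0, [0, 0, 0.02], [0, 0, 0]]
    - [0, [0, 0, 0], [0, 0, 0]]

```text
t: 28.68
tool_pos: [0.4422, -0.0885, 0.0893]
tool_rot: [1.09, -2.945, -0.003]
contact_force: [-1.0, -0.7, 0.4]
opening: 0.008
grip_force: 98.0
```

Request:
play_rows:
  series:
    - [0, [0, 0, 0.02], [0, 0, 0]]
    - [0, [0, 0, 0], [0, 0, 0]]

```text
t: 28.92
tool_pos: [0.4423, -0.0888, 0.0889]
tool_rot: [1.09, -2.945, -0.003]
contact_force: [-3.3, -1.3, 5.4]
opening: 0.0081
grip_force: 98.6
```

Request:
play_rows:
  series:
    - [0.2, [0, 0, 0], [0, 0, 0]]
    - [0.3, [0, 0, 0], [0, 0, 0]]
    - [0.4, [0, 0, 0], [0, 0, 0]]
    - [0.4, [0, 0, -0.2], [0, 0, 0]]
    - [0.4, [0, 0, -0.6], [0, 0, 0]]
    - [0.5, [0, 0, -0.9], [0, 0, 0]]
    - [0.5, [0, 0, -0.9], [0, 0, 0]]
    - [0.5, [0, 0, -0.5], [0, 0, 0]]
  force: 20

```text
t: 29.92
tool_pos: [0.4434, -0.089, 0.247]
tool_rot: [-1.09, 2.944, -0.001]
contact_force: [-0.1, -0.7, -0.2]
opening: 0.0426
grip_force: 0.0
```

Request:
play_rows:
  series:
    - [0.5, [0.2, -0.8, -0.2], [0, 0, 0]]
    - [0.5, [0.2, -0.8, -0.2], [0, 0, 0]]
    - [0.5, [0.2, -0.8, 0], [0, 0, 0]]
    - [0.5, [0, -0.9, 0], [0, 0, 0]]
    - [0.5, [0, 0, 0], [0, 0, 0]]
    - [0.5, [0, 0, 0], [0, 0, 0]]

```text
t: 30.68
tool_pos: [0.5269, -0.2331, 0.2628]
tool_rot: [1.09, -2.944, -0.005]
contact_force: [-0.0, 0.3, -0.0]
opening: 0.0427
grip_force: 0.0
```

Run:
```python
from h import *
from station import imaging
t=imaging.get_image("top");np.savez("t8.npz",**t);s=imaging.get_image("scene")["color"]
cv2.imwrite("pics/w8.png",np.hstack([cv2.resize(t["color"][130:280,240:440],(400,300),interpolation=cv2.INTER_CUBIC),cv2.resize(s[130:355,160:460],(400,300))]))
```

```text
(no output)
```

View pics/w8.png

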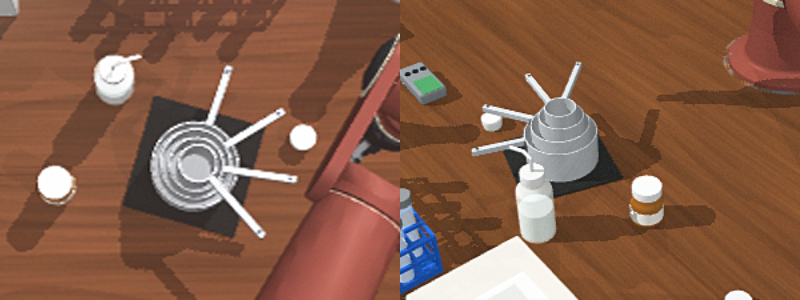

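Run:
```python
from h import *
r=dict(np.load("t8.npz"));hsv=cv2.cvtColor(r["color"],cv2.COLOR_BGR2HSV)
m=(hsv[...,1]<70)&(hsv[...,2]>150)
ys,xs=np.nonzero(m)
for n,z,y,L,R0 in(("xl",.065,-19.4,.15,.07),("l",.081,-59.4,.145,.07),("m",.097,-99.4,.14,.07),("s",.113,-139.4,.135,.07)):
    P=plane(r,np.c_[xs,ys],z);e=P-[.5145,-.027];a=(np.degrees(np.arctan2(e[:,1],e[:,0]))-y+180)%360-180;d=np.hypot(*e.T)
    H=P[(d>R0)&(d<L+.006)&(abs(a)<12)];mu=H.mean(0);v=np.linalg.svd(H-mu,full_matrices=False)[2][0]
    if v@(mu-[.5145,-.027])<0:v=-v
    s=(H-mu)@v;print(n,np.degrees(np.arctan2(v[1],v[0])).round(1),len(H),(mu+v*(np.percentile(s,99)-L)).round(4))
```

```text
xl -19.5 115 [ 0.5146 -0.0252]
l -67.8 105 [ 0.5315 -0.0243]
m -99.0 87 [ 0.5125 -0.0256]
s -139.2 91 [ 0.5137 -0.026 ]
```

```bash
python3 -c "
from station import ctrl;print(ctrl.finish_job())"
```

```text
the job is handed in; nothing more can be done
None
```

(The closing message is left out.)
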